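# Press the self-stick seam of a carton

## Task

The big carton has self-stick top flaps that meet in a seam along the middle: with the gripper shut, set the fingertips on the seam at the end with the thumb cut-out and run them along it to the other end, pressing lightly all the way so that both flaps give a little and the glue takes, but without pushing the flaps in. Finish holding there: the program ends with the fingertips still pressing lightly on the far end of the seam. Do not grip, lift or shift the carton, and leave the other things alone.

Things in the scene. Friction and masses are not known exactly. Their poses are not given: they have to be found in the camera images.
- carton: The big loose cardboard carton, packed, about 2 kg: 280 long (its x) by 200 wide (its y) by 120 high. Origin at the centre of its underside, z up. Its top, above the open packed inside, is two flaps, each hinged on a long side, which meet in a seam (a 3 mm gap) along the middle of the top, y = 0. The thumb cut-out is at its -x end: a notch in the flaps 30 long and 60 wide, centred on the seam. It can stand at any yaw.
- seam_start (a point): The point on the top surface where the seam begins, at the inner edge of the thumb cut-out: carton x = -110 mm, y = 0, z = 121. Begin with the middle of the shut fingertips 10 to 30 mm from it towards seam_end.
- seam_end (a point): The point on the top surface where the seam ends, at the far edge of the carton: x = +140 mm, y = 0, z = 121. Finish with the middle of the shut fingertips 15 to 35 mm short of it.
- flap_left (a joint): Hinge angle in rad of the flap on the carton's +y side: 0 flat and closed, growing as it is pressed down, 0.01 rad for each mm at the seam. Springy: it returns to 0, and is stiff along its length, so it goes down alike at both ends. On the seam the two flaps together take about 1 N to start and 0.5 N more per mm; press both down 3 to 9 mm, that is by 2.5 to 6 N. Over 16 mm they are pushed in.
- flap_right (a joint): The same for the flap on the -y side. Fingertips centred on the seam press both flaps; off to one side they press only one.
- band_left: The doubled edge of the left flap along the seam, part of that flap: a band 250 long, 25 wide, 1 mm proud of the flap; the fingertips should touch this band and the right one at once. Its origin lies on the flap's hinge line, 115 mm up, at the middle of the carton's +y side.
- band_right: The same on the right flap; origin at the middle of the carton's -y side, 115 mm up.
- small_carton: A small closed carton, 160 by 120 by 90 high, to be left alone. Origin at the centre of its underside.
- tape_roll: A roll of clear tape lying flat, 100 across, 48 high, to be left alone. Origin at the centre of its underside.
- brush: A flat hand brush, 200 by 42 by 20 high, lying flat on the bench beyond the carton, roughly across in front of the robot, to be left alone. Origin near its middle.

How it is judged:
On the way, in this order (a step that is already met when the one before it is completed fails the run):
1. the shut fingertips press both flaps at the cut-out end of the seam (x of the grasp point in the frame of carton between -0.125 and -0.07 m and value of joint each of flap_left, flap_right above 0.015 rad and y of the grasp point in the frame of carton between -0.015 and 0.015 m and contact force between the fingers and band_left above 0.2 N and contact force between the fingers and band_right above 0.2 N), for 0.1 s.
2. they pass, still pressing both flaps, 60 mm along the seam (x of the grasp point in the frame of carton between -0.058 and -0.042 m and value of joint each of flap_left, flap_right above 0.015 rad and y of the grasp point in the frame of carton between -0.015 and 0.015 m and contact force between the fingers and band_left above 0.2 N and contact force between the fingers and band_right above 0.2 N), for 0.02 s.
3. they pass, still pressing both flaps, 90 mm along the seam (x of the grasp point in the frame of carton between -0.028 and -0.012 m and value of joint each of flap_left, flap_right above 0.015 rad and y of the grasp point in the frame of carton between -0.015 and 0.015 m and contact force between the fingers and band_left above 0.2 N and contact force between the fingers and band_right above 0.2 N), for 0.02 s.
4. they pass, still pressing both flaps, 120 mm along the seam (x of the grasp point in the frame of carton between 0.002 and 0.018 m and value of joint each of flap_left, flap_right above 0.015 rad and y of the grasp point in the frame of carton between -0.015 and 0.015 m and contact force between the fingers and band_left above 0.2 N and contact force between the fingers and band_right above 0.2 N), for 0.02 s.
5. they pass, still pressing both flaps, 150 mm along the seam (x of the grasp point in the frame of carton between 0.032 and 0.048 m and value of joint each of flap_left, flap_right above 0.015 rad and y of the grasp point in the frame of carton between -0.015 and 0.015 m and contact force between the fingers and band_left above 0.2 N and contact force between the fingers and band_right above 0.2 N), for 0.02 s.
6. they pass, still pressing both flaps, 180 mm along the seam (x of the grasp point in the frame of carton between 0.062 and 0.078 m and value of joint each of flap_left, flap_right above 0.015 rad and y of the grasp point in the frame of carton between -0.015 and 0.015 m and contact force between the fingers and band_left above 0.2 N and contact force between the fingers and band_right above 0.2 N), for 0.02 s.
7. they reach the far end of the seam, still pressing both flaps (x of the grasp point in the frame of carton between 0.095 and 0.15 m and value of joint each of flap_left, flap_right above 0.015 rad and y of the grasp point in the frame of carton between -0.015 and 0.015 m and contact force between the fingers and band_left above 0.2 N and contact force between the fingers and band_right above 0.2 N), for 0.1 s.
At the end, for the whole second after the job is handed in: Shut fingertips pressing the far end of the seam (within 45 mm of its end, 15 mm of its line), both flaps down 0.015 to 0.16 rad (1.5 to 16 mm at the seam), carton at rest, moved under 25 mm and tilted under 0.1 rad, the other three things moved under 20 mm (all of step 7 and distance of carton from where it was at the start of the episode below 0.025 m and angle between carton's own z axis and vertical below 0.1 rad and linear speed of carton below 0.02 m/s and value of joint each of flap_left, flap_right below 0.16 rad and distance of each of small_carton, tape_roll, brush from where it was at the start of the episode below 0.02 m); the arm keeps its last pose, push and grip.
It fails at once if the carton is shoved, lifted or tipped (moved over 25 mm, or tilted over 0.1 rad) (distance of carton from where it was at the start of the episode above 0.025 m or angle between carton's own z axis and vertical above 0.1 rad).
It fails at once if a flap is pushed in (over 0.16 rad, some 16 mm at the seam) (value of joint any of flap_left, flap_right above 0.16 rad).
It fails at once if the small carton is disturbed (moved over 20 mm) (distance of small_carton from where it was at the start of the episode above 0.02 m).
It fails at once if the tape roll is disturbed (moved over 20 mm) (distance of tape_roll from where it was at the start of the episode above 0.02 m).
It fails at once if the brush is disturbed (moved over 20 mm) (distance of brush from where it was at the start of the episode above 0.02 m).
It also fails if it takes over 38 s, if anything falls off the work surface, if the arm or the gripper's body presses on something with over 40 N, if the wrist force passes 120 N, or if a joint passes its speed limit or range.

## Robot

A 6-joint arm with a two-finger parallel gripper is mounted at the origin on the work surface. World frame = base frame: x ahead of the robot, y to its left, z up, the work surface at z = 0. Lengths are in m, angles in rad, forces in N, time in s.
With the tool pointing down it reaches from about 0.375 to 0.9 m from the base axis. Payload 3.1 kg.
Tool frame: the origin (TCP) lies at the very end of the fingers, on their centre line; the grasp point (between the pads) lies 19 mm behind it (manip.hold_point_z is the distance from the TCP to the grasp point, in m); y points along the fingers, z is the direction in which the jaws open and shut, and the axes are right-handed (so a half turn about y gives the same grasp; the last joint's range is limited). The gripper opens to 85 mm and grips with 20 to 120 N. Pads are 22 mm wide; open, the fingers measure 114 mm over their backs; the gripper's body (76 mm by 85 mm) begins 54 mm behind the grasp point. The pads swing forward as they close: fully open they stand 13 mm farther back than shut.
Start: joints at [1.135, 0.527, 1.433, -0, 1.181, -0.178], TCP at [0.159, 0.604, 0.231] pointing down, gripper open.
Joint ranges: [-3.08, 3.08], [-0.75, 2.2], [0.22, 2.44], [-1.43, 4.57], [0, 2.65], [-2.85, 2.85]. Speed limits (rad/s): [2.79, 2.79, 3.14, 3.14, 3.14, 3.14].

## Interface

Orientations are given as a unit quaternion [x, y, z, w].
In Python, from station import manip, eyes, workorder gives the robot as it stands. The module is installed in compiled form; this text tells all that it offers.
- The arm moves only by the shell command python3 -m jog 'ROWS' [OPENING] [FORCE]. ROWS is JSON, a list of rows, each a list of 2 entries, a list of its own where there are three numbers: the shift along the tool's x, y, z in cm, then the turn about the tool's y in rad. A call has 1 to 20 rows; each row is the pose to reach, as a shift and turn from the pose commanded when the call began, along the tool's axes at that moment; what a row does not reach only later rows make up. A row lasts 1/12 s, in which the tool goes at most 41.7 mm and 7.16 degrees, less where a joint would pass 70% of its speed; a pose out of reach is approached as far as the arm can. A call with a gripper value outside its range is refused whole. OPENING is the finger opening in cm, from 0 to 8.54, set as the call begins (- or left out, the last holds). The fingers move at their own pace and stop on an object; FORCE is the grip in N (left out, the last holds). Time passes only in rows, so rows that repeat a pose let the fingers close. It gives the time, the measured TCP pose, the force and the opening at its end, in the units of the state.
- manip.sense(): the state, without advancing time (a new reading comes with each control period).
- eyes.snapshot(name): name is "scene" or "side" or "wrist"; returns a dict with "frame" (480x640x3 uint8, red, green, blue), "vfov" (degrees; the focal length in pixels is half the picture's height over the tangent of half this angle, whatever the lens; pixels are square), "cx", "cy" (the principal point, pixels), "k1" (the pictures are not rectified: a ray, as slopes to the right and down, at radius r is drawn at 1 + k1 r^2 times it, then the intrinsics apply), "rvec" (rotation vector, rad) and "tvec" (3), from world to camera coordinates, as OpenCV has them. Camera axes: x right, y down, z forward; pixel columns grow to the right and rows downward; lengths in m; the calibration is good to about 2 mm. A picture is of the moment at which its call begins. There is no depth.
- workorder.sign_off(): hands the job in, once; it reports no verdict.
The state is a dict: "t": time; "q": joint angles; "qd": joint speeds; "tau": joint torques, N m; "tcp_pos": TCP position; "tool_rot": TCP orientation; "force": force on the tool from outside, world axes, zero at the start; "ft_torque": the same for the moment, N m; "finger_gap": opening from 0.0 (shut) to 1.0 (fully open).
Only numpy, scipy, OpenCV 4.12 (cv2) and the standard library are available. Lean on these libraries where they do the work, as an engineer would, in place of code of your own. Each camera call takes 0.05 s, during which the arm holds its last target. There are 200 camera calls.

## Working session

There is one attempt and no reset: what is moved stays moved. The work goes in short steps, Python scripts to look and compute and a shell command to move; the robot and the scene stay as the last step left them, time stands still between calls to the robot, and variables do not carry over. Pictures are saved under pics/ and viewed, about 8 in all and at most 12, crops included, and the job is handed in when it is done.

```bash
mkdir -p pics
cat > h.py <<'E'
import numpy as np, cv2
from station import manip, eyes, workorder
def snap(n, f):
    s=eyes.snapshot(n); cv2.imwrite(f'pics/{f}.png', s['frame'][:,:,::-1])
    np.save(f'pics/{f}.npy', {k:v for k,v in s.items() if k!='frame'}, allow_pickle=True); return s
def cal(f):
    s=np.load(f'pics/{f}.npy',allow_pickle=True).item()
    fl=240/np.tan(np.radians(s['vfov'])/2)
    R=cv2.Rodrigues(np.array(s['rvec'],float))[0]; t=np.array(s['tvec'],float)
    return fl,s['cx'],s['cy'],s['k1'],R,t
def ray(f,uv):
    fl,cx,cy,k1,R,t=cal(f); K=np.array([[fl,0,cx],[0,fl,cy],[0,0,1.]])
    p=cv2.undistortPoints(np.array([[uv]],float),K,np.array([k1,0,0,0.]))[0,0]
    return -R.T@t, R.T@np.array([p[0],p[1],1])
def onz(f,uv,z):
    c,d=ray(f,uv); return c+d*(z-c[2])/d[2]
def tri(obs):
    A=np.zeros((3,3));b=np.zeros(3);L=[]
    for f,uv in obs:
        c,d=ray(f,uv); d=d/np.linalg.norm(d); P=np.eye(3)-np.outer(d,d); A+=P;b+=P@c;L.append((c,P))
    x=np.linalg.solve(A,b); return x,[np.linalg.norm(P@(x-c)) for c,P in L]
def proj(f,X):
    fl,cx,cy,k1,R,t=cal(f)
    return cv2.projectPoints(np.array(X,float).reshape(-1,1,3),R,t,np.array([[fl,0,cx],[0,fl,cy],[0,0,1.]]),np.array([k1,0,0,0.]))[0][:,0]
E
python3 - <<'E'
from h import *
for n in ('scene','side','wrist'): snap(n,n+'1')
s=manip.sense(); print(s['t'],s['tcp_pos'],s['tool_rot'],s['force'],s['finger_gap'],manip.hold_point_z)
from scipy.spatial.transform import Rotation as R
print(R.from_quat(s['tool_rot']).as_matrix().round(3))
for n in ('scene','side','wrist'):
    c,d=ray(n+'1',(320,240)); print(n,c,d)
E
```

```text
0.15 [0.15847143 0.6040057  0.23056606] [ 0.70184894 -0.09071755  0.09035194 -0.70072456] [ 0.36657098 -0.18254513  0.06038386] 1.000737485140433 0.0187
[[ 0.967 -0.001  0.254]
 [-0.254 -0.002  0.967]
 [-0.    -1.    -0.002]]
scene [1.23736334 0.62565668 1.13976038] [-0.4577095  -0.46595201 -0.75723292]
side [-0.07644684 -0.82455169  0.88359683] [ 0.51320073  0.61567241 -0.59808587]
wrist [0.08299214 0.62301459 0.37416759] [ 0.29815961 -0.07771853 -0.95136899]
```

View pics/scene1.png

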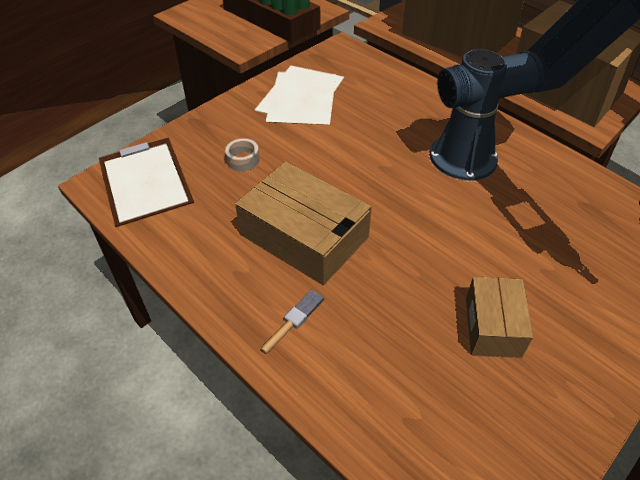

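View pics/side1.png

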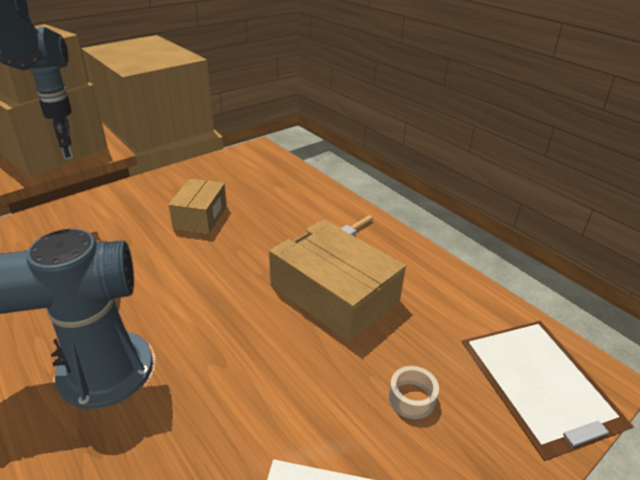

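The scene view has the carton's top corners at about (287,163), (371,209), (322,252) and (236,207), with the cut-out at (343,228). In the side view the top corners are at about (321,222), (404,269), (351,306) and (270,257). I'll enlarge both to get the exact corners.

Run:
```python
import cv2,numpy as np
a=cv2.imread('pics/scene1.png')[150:290,225:385]; b=cv2.imread('pics/side1.png')[210:350,260:420]
o=np.vstack([cv2.resize(x,None,fx=5,fy=5,interpolation=cv2.INTER_CUBIC)[:580] for x in (a,b)])
cv2.imwrite('pics/ca.png',o[:580,:800]);cv2.imwrite('pics/cb.png',o[580:,:800])
```

```text
(no output)
```

View pics/ca.png

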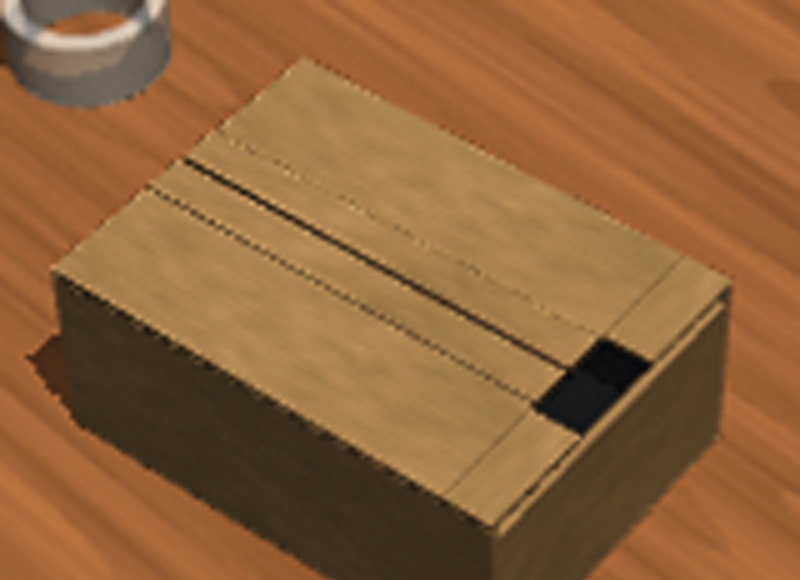

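View pics/cb.png

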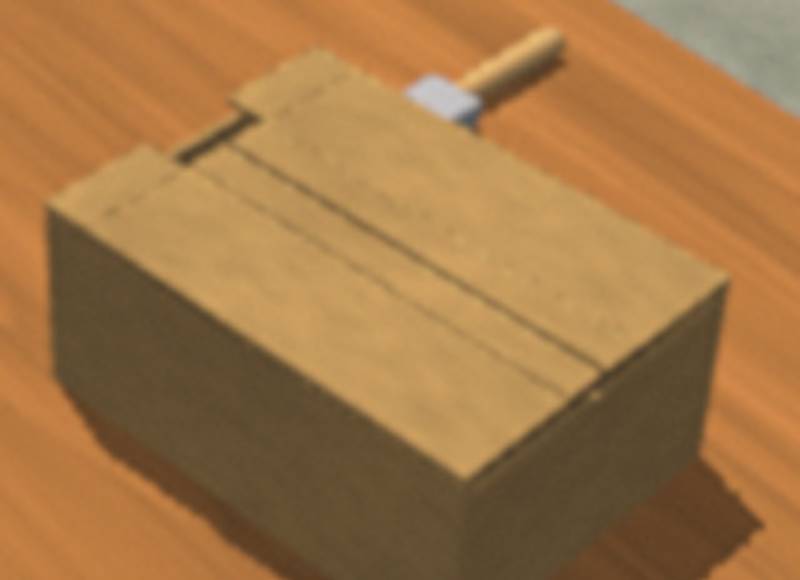

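Run:
```python
from h import *
S=lambda u,v:('scene1',(225+u/5-.4,150+v/5-.4)); D=lambda u,v:('side1',(260+u/5-.4,210+v/5-.4))
P={'start':((565,368),(232,145)),'end':((185,160),(603,370)),'A':((730,288),(48,205)),'B':((495,528),(320,48)),'C':((53,270),(727,280)),'D':((305,58),(468,478))}
X={}
for k,(a,b) in P.items():
    X[k],r=tri([S(*a),D(*b)]); print(k,X[k].round(4),np.round(r,4))
L=lambda a,b:np.linalg.norm(X[a]-X[b])
print('len',L('start','end'),L('A','D'),L('B','C'),'wid',L('A','B'),L('C','D'))
# rigid 2D fit of model to triangulated pts
M={'start':(-.11,0),'end':(.14,0),'A':(-.14,-.1),'B':(-.14,.1),'C':(.14,.1),'D':(.14,-.1)}
from scipy.optimize import least_squares
# chirality: try both signs of y
for sg in (1,-1):
    def mod(p):
        c,s=np.cos(p[2]),np.sin(p[2]); o=[]
        for k,(x,y) in M.items():
            y*=sg; w=[p[0]+c*x-s*y,p[1]+s*x+c*y,.121 if k in('start','end') else .12]
            for f,uv in (S(*P[k][0]),D(*P[k][1])): o+=list(proj(f,w)[0]-uv)
        return o
    d=X['end']-X['start']; r=least_squares(mod,[*(X['start']+X['end'])[:2]/2,np.arctan2(d[1],d[0])])
    print(sg,r.x,np.sqrt(r.cost*2/24)); 
    if sg==1 or r.cost<best: best=r.cost;res=r
print(np.array(res.fun).reshape(-1,4).round(1))
p=res.x; u=np.array([np.cos(p[2]),np.sin(p[2])])
for x in(-.11,-.09,.11,.115,.14): print(x,p[:2]+x*u, np.hypot(*(p[:2]+x*u)))
print('yaw deg',np.degrees(p[2]))
```

```text
start [ 0.5531 -0.0106  0.1194] [0.0011 0.0011]
end [ 0.5856 -0.254   0.1195] [0.0004 0.0004]
A [0.4518 0.0084 0.1149] [0.0002 0.0002]
B [0.6478 0.0344 0.1173] [0.0017 0.0017]
C [ 0.6838 -0.2421  0.1172] [0.0006 0.0006]
D [ 0.4873 -0.2689  0.1192] [0.001 0.001]
len 0.2455659976849926 0.2795485938285543 0.2788537715439646 wid 0.19766069565279226 0.19829224752465024
1 [ 0.56765509 -0.11709142 -1.44071862] 0.7694028238577818
-1 [ 0.56657779 -0.11733917 -0.95581212] 36.241466187485656
[[ 0.3  0.2 -0.9 -1.1]
 [-0.7 -0.8  0.5 -0.1]
 [ 0.5 -1.6 -0.7 -1.4]
 [-0.9 -0.4 -0.4 -1. ]
 [-0.5 -0.7  1.  -0.9]
 [-0.2 -0.3 -0.6 -0.1]]
-0.11 [ 0.55338686 -0.00802072] 0.5534449795005154
-0.09 [ 0.55598108 -0.02785176] 0.556678257756318
0.11 [ 0.58192332 -0.22616212] 0.6243268822511527
0.115 [ 0.58257188 -0.23111988] 0.6267426826318083
0.14 [ 0.58581466 -0.25590868] 0.6392715087409028
yaw deg -82.54709636522902
```

```bash
python3 -m jog '[[[3,0,-2.8],0.06],[[6,0,-5.6],0.13],[[9,0,-8.4],0.2],[[12,0,-11.2],0.26],[[15,0,-14],0.33],[[18,0,-16.8],0.39],[[21,0,-19.6],0.46],[[24,0.5,-22.5],0.52],[[27,1,-25.3],0.59],[[30,1.5,-28],0.65],[[33,2,-31],0.72],[[36,2.5,-33.7],0.78],[[39,3,-36.5],0.85],[[42,3,-39.3],0.91],[[45,3,-42],0.98],[[48,3,-45],1.04],[[51,3,-47.8],1.1],[[53.5,3,-50],1.16],[[54.5,3,-51],1.184],[[54.5,3,-51],1.184]]' 0 20
python3 - <<'E'
from h import *
for n in ('scene','side','wrist'): snap(n,n+'2')
s=manip.sense(); print(s['t'],s['tcp_pos'],s['force'],s['finger_gap'],s['q'])
from scipy.spatial.transform import Rotation as R
print(R.from_quat(s['tool_rot']).as_matrix().round(3))
p=np.array([.56766,-.11709,-1.44072])
W=lambda x,y=0,z=.121:[p[0]+np.cos(p[2])*x-np.sin(p[2])*y,p[1]+np.sin(p[2])*x+np.cos(p[2])*y,z]
print(proj('wrist2',[W(-.11),W(-.09),W(0),W(.14),W(-.14,.1,.12),W(-.14,-.1,.12),s['tcp_pos']]).round(1))
E
```

```text
t: 1.82
tcp_pos: [0.5584, -0.0304, 0.2011]
tool_rot: [-0.53, 0.467, -0.468, 0.531]
force: [0.3, 0.1, -0.0]
finger_gap: -0.003
1.9667 [ 0.55470928 -0.02588114  0.20081818] [-0.16745476 -0.47715985 -0.41105437] -0.00058863063219298 [-2.48200218e-01  4.73865410e-01  1.63924317e+00  7.13705563e-04
  1.03138830e+00 -3.79635973e-01]
[[ 0.131 -0.003  0.991]
 [-0.991  0.001  0.131]
 [-0.002 -1.    -0.002]]
[[321.9 216.6]
 [321.8 249. ]
 [321.5 376.4]
 [321.1 528.9]
 [499.5 164.7]
 [144.8 164.5]
 [320.1 308.9]]
```

View pics/wrist2.png

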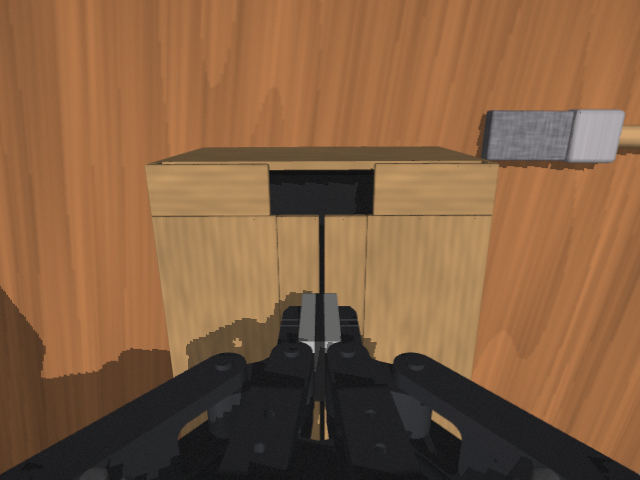

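The cut-out edge in the wrist view is at (321,215), with the seam running down from it. The box corners are at (147,164) and (497,164). All of these match the projected model within 3 px. The shut fingertips are at about (320,300), centred on the seam. Descending now.

```bash
python3 -m jog '[[[0,1,0],0],[[0,2,0],0],[[0,3,0],0],[[0,4,0],0],[[0,5,0],0],[[0,5.8,0],0],[[0,6.4,0],0],[[0,6.8,0],0],[[0,7,0],0],[[0,7,0],0],[[0,7,0],0]]'
python3 - <<'E'
from h import *
snap('wrist','wrist3'); s=manip.sense(); print(s['t'],s['tcp_pos'],s['force'],s['finger_gap'])
cv2.imwrite('pics/wrist3c.png',cv2.resize(cv2.imread('pics/wrist3.png')[180:360,200:440],None,fx=2.5,fy=2.5))
E
python3 -m jog '[[[0,0.3,0],0],[[0,0.5,0],0],[[0,0.6,0],0],[[0,0.7,0],0],[[0,0.8,0],0],[[0,0.9,0],0],[[0,1,0],0],[[0,1,0],0]]'
python3 -m jog '[[[0,0.1,0],0],[[0,0.2,0],0],[[0,0.2,0],0],[[0,0.2,0],0]]'
```

```text
t: 2.88
tcp_pos: [0.5565, -0.0273, 0.1315]
tool_rot: [-0.531, 0.466, -0.467, 0.531]
force: [1.4, 0.2, -0.4]
finger_gap: 0.002
2.9333 [ 0.55668912 -0.02736426  0.13170427] [-0.09481324  1.00025391 -0.20868479] 0.0004961498962051441
t: 3.6
tcp_pos: [0.5563, -0.0272, 0.1212]
tool_rot: [0.531, -0.466, 0.466, -0.531]
force: [-0.1, 0.0, -0.2]
finger_gap: 0.001
t: 3.93
tcp_pos: [0.5564, -0.0272, 0.1194]
tool_rot: [-0.531, 0.466, -0.467, 0.531]
force: [-0.3, 0.1, 2.4]
finger_gap: -0.005
```

View pics/wrist3c.png

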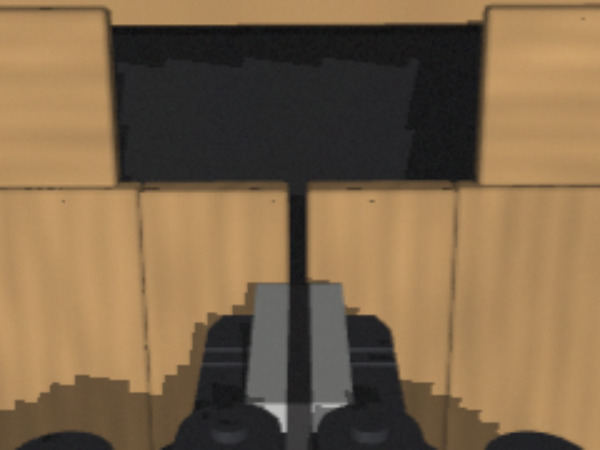

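The fingertips are centred on the seam: in the crop the finger gap is at column 298 and the seam at 299. Contact is made at 2.4 N, so I'll press a little more.

```bash
python3 -m jog '[[[0,0.1,0],0],[[0,0.2,0],0],[[0,0.3,0],0],[[0,0.3,0],0],[[0,0.3,0],0],[[0,0.3,0],0]]'
python3 - <<'E'
from h import *
for i in range(4):
    snap('side','side3'); s=manip.sense(); print(s['t'],s['tcp_pos'].round(4) if hasattr(s['tcp_pos'],'round') else s['tcp_pos'],s['force'])
from scipy.spatial.transform import Rotation as R
print(R.from_quat(s['tool_rot']).as_matrix().round(4))
E
```

```text
t: 4.43
tcp_pos: [0.5564, -0.0272, 0.1164]
tool_rot: [-0.531, 0.466, -0.467, 0.531]
force: [-0.4, -0.1, 3.4]
finger_gap: -0.004
4.4833 [ 0.5564 -0.0272  0.1164] [0.54541379 0.12157924 3.62549414]
4.5333 [ 0.5564 -0.0272  0.1164] [ 0.0952704 -0.3091172  3.1793906]
4.5833 [ 0.5564 -0.0272  0.1164] [0.54392376 0.1524728  3.76897963]
4.6333 [ 0.5564 -0.0272  0.1164] [-0.22052859  0.02011145  2.45172863]
[[ 1.296e-01  3.000e-04  9.916e-01]
 [-9.916e-01 -0.000e+00  1.296e-01]
 [ 1.000e-04 -1.000e+00  3.000e-04]]
```

About 3.4 N at 5 mm down, and the tool's x is on the seam direction. Sliding the first half.

```bash
python3 -m jog '[[[0.2,0,0],0],[[0.6,0,0],0],[[1,0,0],0],[[1.5,0,0],0],[[2,0,0],0],[[2.5,0,0],0],[[3,0,0],0],[[3.5,0,0],0],[[4,0,0],0],[[4.5,0,0],0],[[5,0,0],0],[[5.5,0,0],0],[[6,0,0],0],[[6.5,0,0],0],[[7,0,0],0],[[7.5,0,0],0],[[7.8,0,0],0],[[8,0,0],0],[[8,0,0],0],[[8,0,0],0]]'
python3 - <<'E'
from h import *
F=[]
for i in range(4):
    snap('wrist','wrist4'); s=manip.sense(); F.append(s['force'])
print(s['t'],s['tcp_pos'],np.mean(F,0))
p=np.array([.56766,-.11709,-1.44072]);d=np.array(s['tcp_pos'])[:2]-p[:2];print('carton xy',d@[np.cos(p[2]),np.sin(p[2])],d@[-np.sin(p[2]),np.cos(p[2])])
snap('scene','scene4');snap('side','side4')
a=cv2.imread('pics/wrist4.png')[120:400,120:520]; cv2.imwrite('pics/w4.png',cv2.resize(a,None,fx=2,fy=2))
for n in('scene','side'):
    q=[cv2.imread(f'pics/{n}{i}.png') for i in(1,4)]
    f=[(250,460,190,330) if n=='scene' else (0,0,0,0)]
g=lambda i:cv2.cvtColor(cv2.imread(f'pics/scene{i}.png'),6)[225:290,225:345]
m=cv2.matchTemplate(g(4),g(1)[8:-8,8:-8],5); print('box front face shift px',np.array(cv2.minMaxLoc(m)[3])-8,m.max())
E
```

```text
t: 6.3
tcp_pos: [0.5668, -0.1072, 0.1164]
tool_rot: [0.532, -0.466, 0.467, -0.531]
force: [-1.1, -0.8, 2.4]
finger_gap: 0.002
6.5 [ 0.56683791 -0.10719967  0.11648243] [-0.63377956 -1.81416655  2.84689057]
carton xy -0.009913406677701 0.0004677255778374672
box front face shift px [0 0] 0.9943233
```

View pics/w4.png

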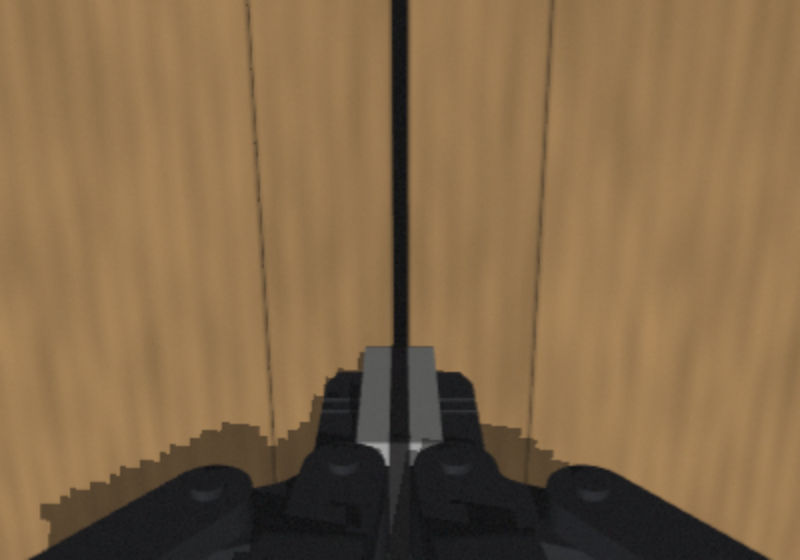

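Still centred (finger gap and seam both at column 400), and the carton has not moved (0 px shift). On to the far end with 1 mm more press.

```bash
python3 -m jog '[[[0.2,0.05,0],0],[[0.6,0.1,0],0],[[1.1,0.1,0],0],[[1.7,0.1,0],0],[[2.4,0.1,0],0],[[3.1,0.1,0],0],[[3.8,0.1,0],0],[[4.5,0.1,0],0],[[5.2,0.1,0],0],[[5.9,0.1,0],0],[[6.6,0.1,0],0],[[7.3,0.1,0],0],[[8,0.1,0],0],[[8.7,0.1,0],0],[[9.4,0.1,0],0],[[10.1,0.1,0],0],[[10.8,0.1,0],0],[[11.5,0.1,0],0],[[12.1,0.1,0],0],[[12.5,0.1,0],0]]'
python3 -m jog '[[[0,0,0],0],[[0,0,0],0],[[0,0,0],0]]'
python3 - <<'E'
from h import *
F=[]
for i in range(6):
    snap('wrist','wrist5'); s=manip.sense(); F.append(s['force'])
snap('scene','scene5');snap('side','side5')
print(s['t'],s['tcp_pos'],np.mean(F,0),s['qd'])
p=np.array([.56766,-.11709,-1.44072]);d=np.array(s['tcp_pos'])[:2]-p[:2];print('carton xy',d@[np.cos(p[2]),np.sin(p[2])],d@[-np.sin(p[2]),np.cos(p[2])])
W=lambda x,y=0,z=.121:[p[0]+np.cos(p[2])*x-np.sin(p[2])*y,p[1]+np.sin(p[2])*x+np.cos(p[2])*y,z]
print('scene end/start',proj('scene5',[W(.14),W(-.11)]))
def T(n,r,m=8):
    y0,y1,x0,x1=r; g=lambda i:cv2.cvtColor(cv2.imread(f'pics/{n}{i}.png'),6)[y0:y1,x0:x1]
    q=cv2.matchTemplate(g(5),g(1)[m:-m,m:-m],5); print(n,r,np.array(cv2.minMaxLoc(q)[3])-m,q.max().round(3))
T('scene',(225,290,225,345));T('scene',(285,360,255,330));T('scene',(130,175,215,268));T('scene',(270,365,455,540))
a=cv2.imread('pics/wrist5.png')[120:400,120:520]; cv2.imwrite('pics/w5.png',cv2.resize(a,None,fx=1.5,fy=1.5))
o=np.vstack([cv2.resize(a,(600,420))[:300],cv2.resize(cv2.imread('pics/scene5.png')[120:300,200:440],(600,450))[:300]]);cv2.imwrite('pics/o5.png',o)
E
```

```text
t: 8.27
tcp_pos: [0.583, -0.2314, 0.1153]
tool_rot: [0.531, -0.466, 0.467, -0.531]
force: [0.3, 3.1, 3.7]
finger_gap: 0.0
t: 8.52
tcp_pos: [0.5832, -0.2319, 0.1156]
tool_rot: [0.532, -0.465, 0.467, -0.531]
force: [-0.3, -2.1, 4.2]
finger_gap: -0.0
8.8167 [ 0.58330233 -0.23098226  0.1155898 ] [-0.10910134 -2.71815329  3.37104815] [ 0.00117691  0.00035908  0.00155109  0.00293421 -0.00053408  0.00150765]
carton xy 0.11495906053599446 0.0007372407976401017
scene end/start [[260.87260477 180.84640389]
 [337.85709734 223.40790444]]
scene (225, 290, 225, 345) [0 0] 0.991
scene (285, 360, 255, 330) [0 0] 0.999
scene (130, 175, 215, 268) [0 0] 0.485
scene (270, 365, 455, 540) [0 0] 1.0
```

View pics/o5.png

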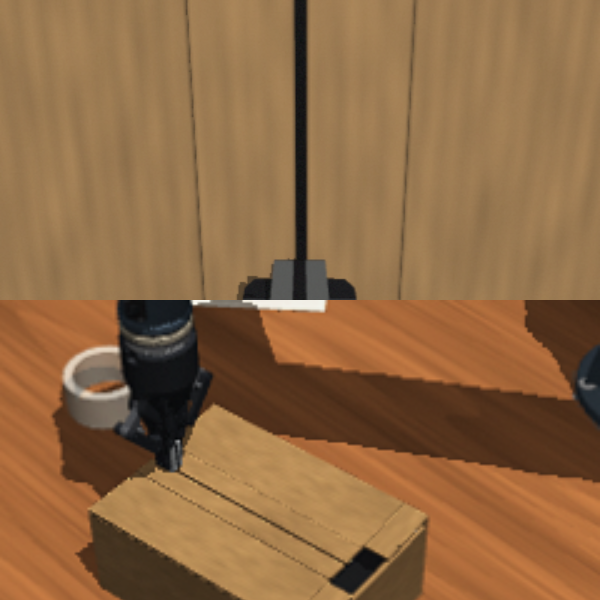

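The fingertips are at the far end and centred on the seam, pressing about 3.4 N. The carton hasn't moved and the tape roll is clear. Handing in.

```bash
python3 -c "
from station import workorder,manip
print(workorder.sign_off()); s=manip.sense(); print(s['t'],s['tcp_pos'],s['force'])"
```

```text
the job is handed in; nothing more can be done
None
the job is handed in; nothing more can be done
```

The shut fingertips ran along the seam from carton x ≈ -91 mm to +115 mm, and I handed the job in at about 8.8 s with them still pressing at the far end. No verdict was reported. Flap depths below come from the fingertip height, as the flap angles themselves can't be read.

**Last checks:**
- **Position:** the fingertips ended 25 mm short of the seam end and under 1 mm off its line, and the wrist picture showed them centred.
- **Press:** at the stops force readings averaged 2.8 to 3.4 N, with the fingertips about 5 mm below the closed flap tops. Single readings ran from 2.4 to 4.2 N because the force signal is noisy, and it was only read when the arm stopped.
- **Carton:** it showed 0 px of shift in the scene camera.
- **Other things:** the brush and small carton also showed 0 px of shift.

**Checks that disagreed or were inconclusive:**
- The tape roll image match was weak (0.49) because the arm partly hid it. It looked untouched and clear of the arm.
- A sideways force of about 2 to 3 N along the seam remained at the stops, with changing sign. I took this as friction or noise, since nothing moved.
- The measured height of the carton top came out 1 to 5 mm below the stated 120–121 mm, and the force on touching down agreed with the stated height.

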